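Casting flask off its drying peg and onto the sprue base

ROBOT

A 6-joint arm with a two-finger parallel gripper is mounted at the origin on the work surface; the furniture and walls round the work are solid. World frame = base frame: x ahead of the robot, y to its left, z up, the work surface at z = 0. Lengths are in m, angles in degrees, forces in N, time in s.
With the tool pointing down it reaches from about 0.4 to 0.825 m from the base axis. Payload 7 kg.
Tool frame: the origin (TCP) lies between the finger pads; the fingertips stand 19 mm ahead of it and the grasp point (between the pads) is the TCP; y points along the fingers, x is the direction in which the jaws open and shut, and the axes are right-handed (so a half turn about y gives the same grasp; the last joint's range is limited). The gripper opens to 88 mm and grips with 3 to 60 N. Pads are 19 mm wide; open, the fingers measure 130 mm over their backs; the gripper's body (78 mm by 193 mm) begins 47 mm behind the grasp point.
Start: joints at [84.059, 20.546, 0.682, 0, -70.136, -16.507], TCP at [0.258, 0.624, 0.246] pointing down, gripper open.
Joint ranges: [-176.03, 176.03], [-82.01, 121.73], [-58.28, 71.71], [-173.87, 95.51], [-174.79, -0.11], [-173.66, 173.66]. Speed limits (degrees/s): [136.94, 136.94, 172.46, 180, 180, 180].

INTERFACE

Orientations are given as [roll, pitch, yaw] about the fixed x, y, z axes, in that order (R = Rz(yaw) Ry(pitch) Rx(roll)).
In Python, from plant import r gives the robot as it stands. The module is installed in compiled form; this text tells all that it offers.
- The arm moves only by the tool jog_arm, never from a script. Its argument "steps" is a list of rows, each a list of 5 numbers: the closure, from 0 (fully open) to 1 (shut), then the shift along the tool's x, y, z in m, then the turn about the tool's y in degrees. In form: [[jaw, x, y, z, turn], ...]. A call has 1 to 12 rows; each row shifts and turns the commanded pose from where the row before left it, along the tool's axes as they then stand; what a row does not reach is not made up. A row lasts 1/12 s, in which the tool goes at most 41.7 mm and 7.16 degrees, less where a joint would pass 70% of its speed; a pose out of reach is approached as far as the arm can. A call with a gripper value outside its range is refused whole. The fingers move at their own pace and stop on an object; "squeeze" is the grip in N (left out, the last holds). Time passes only in rows, so rows that do not move let the fingers close. It gives the time, the measured TCP pose, the force and the opening at its end, in the units of the state.
- r.get_state(): the state, without advancing time (a new reading comes with each control period).
- r.capture(name): name is "side" or "top" or "wrist"; returns a dict with "image" (384x512x3 uint8, red, green, blue), "vfov" (degrees; the focal length in pixels is half the picture's height over the tangent of half this angle, whatever the lens; pixels are square), "cx", "cy" (the principal point, pixels), "R" (3x3) and "t" (3): a world point X has camera coordinates R X + t; the wrist camera has in their place "tool_from_camera" (4x4, takes a point from camera to tool coordinates, whose origin is the TCP and whose axes are the tool frame's). Camera axes: x right, y down, z forward; pixel columns grow to the right and rows downward; lengths in m; the calibration is good to about 2 mm. A picture is of the moment at which its call begins: read the wrist's pose just before it. There is no depth.
- r.close_job(): hands the job in, once; it reports no verdict.
The state is a dict: "time_s": time; "joints": joint angles; "qd": joint speeds; "joint_torque": joint torques, N m; "tcp_pos": TCP position; "eef_rot": TCP orientation; "contact_force": force on the tool from outside, world axes, zero at the start; "moment": the same for the moment, N m; "gripper_width": finger opening in m.
Only numpy, scipy, OpenCV 4.12 (cv2) and the standard library are available. Lean on these libraries where they do the work, as an engineer would, in place of code of your own. Each camera call takes 0.05 s, during which the arm holds its last target.

TASK

Lift the taller of the two perforated steel casting flasks off its sloping drying peg and stand it upright in the round black rubber sprue base, down on the floor of the base inside its rim, keeping the end that was lowest on the peg at the bottom. Set it down rather than drop it, and let go of it. Leave the shorter flask on its peg and the mug and the small brush where they are.

Things in the scene. Friction and masses are not known exactly. Their poses are not given: they have to be found in the camera images.
- tall_flask: the taller perforated steel tube, open at both ends, 100 mm long, outer diameter 56 mm, bore 50 mm, 0.2 to 0.42 kg. Origin on its centre line at its lower end; its own z axis runs along the tube towards the upper end. It hangs over one of the two pegs, leaning 30 degrees from vertical, lower end on the sloping board; either flask may be on either peg
- short_flask: the shorter tube, the same but 62 mm long; origin and axes likewise. It stays on its peg
- drying_rack: wooden rack, fixed during the run; origin on the bench under the middle of its sloping board, z up, x level and away from the robot at zero yaw, y level along the row of pegs. The board (88 x 215 mm) slopes 30 degrees down towards its -x side; two round wooden pegs, 34 mm thick and 73 mm long, stand square on it, so they lean 30 degrees from vertical towards -x (towards the robot), 130 mm apart. A flask comes off along its peg; it has about 8 mm of play round it
- peg_left (a point): foot of one peg (its centre on the board surface, 75 mm above the bench), at +65 mm on the rack's y axis
- peg_right (a point): foot of the other peg, at -65 mm on the rack's y axis, 75 mm above the bench
- sprue_base: round black rubber dish, fixed during the run, outer diameter 88 mm; origin on the bench at its centre, z up. A rim 15 mm above the bench with an inner diameter of 76 mm surrounds a flat floor, on which a dome 26 mm wide and 9 mm high stands in the middle; the flask stands on the floor between dome and rim, with 10 mm of play all round
- seat (a point): centre of the sprue base's floor, 8 mm above the bench (at the foot of the dome)
- mug: spotted mug 82 x 114 x 91 mm, loose; origin at the centre of its underside. Leave alone
- brush: small bench brush with a wooden back, 29 x 82 x 24 mm, loose, lying on the bench; origin at the centre of its underside. Leave alone

How it is judged (in metres and radians):
On the way:
1. the taller flask is held by the fingers, at least 80 mm from where it hung and clear of the rack (distance of tall_flask from where it was at the start of the episode above 0.08 m and contact force between tall_flask and drying_rack below 0.05 N and contact force between tall_flask and the fingers above 0.3 N), for 0.1 s.
At the end, for the whole second after the job is handed in: The taller flask stands at rest on the floor of the sprue base: its lower end within 13 mm of the base's centre (inside the rim), within 4 mm of the floor's height, upright to 4 degrees. The shorter flask, mug and brush are within 30 mm of where they were (horizontal distance between tall_flask and seat below 0.013 m and z of tall_flask in the frame of seat between -0.004 and 0.004 m and angle between tall_flask's own z axis and vertical below 0.07 rad and linear speed of tall_flask below 0.02 m/s and distance of each of short_flask, mug, brush from where it was at the start of the episode below 0.03 m); the robot touches nothing.
It fails at once if the taller flask is let go near the sprue base while its lower end is more than 15 mm above the base's floor (dropped) (horizontal distance between tall_flask and seat below 0.05 m and z of tall_flask in the frame of seat above 0.015 m and contact force between tall_flask and the arm below 0.01 N and contact force between tall_flask and the fingers below 0.01 N).
It fails at once if the shorter flask is moved more than 30 mm (distance of short_flask from where it was at the start of the episode above 0.03 m).
It fails at once if the mug or the small brush is moved more than 30 mm (distance of any of mug, brush from where it was at the start of the episode above 0.03 m).
It also fails if it takes over 40 s, if anything falls off the work surface, if the arm or the gripper's body presses on something with over 40 N, if the wrist force passes 120 N, or if a joint passes its speed limit or range.

## Working session

There is one attempt and no reset: what is moved stays moved. The work goes in short steps, Python scripts to look and compute and a tool call to move; the robot and the scene stay as the last step left them, time stands still between calls to the robot, and variables do not carry over. Pictures are saved under pics/ and viewed, and the job is handed in when it is done.

Besides the shell and the picture viewer there is one more tool, called after "Call:" as name(argument=value, ...) on one line, values as JSON. jog_arm: Moves the arm, as the interface text tells. Its arguments: {"type":"object","properties":{"steps":{"type":"array","items":{"type":"array","items":{"type":"number"}}},"squeeze":{"type":"number"}},"required":["steps"]}

```bash
mkdir -p pics; python3 - <<'E'
from plant import r
import cv2,pickle
s=r.get_state();print(s)
d={}
for n in("side","top","wrist"):
    c=r.capture(n);d[n]=c;cv2.imwrite(f"pics/{n}0.png",c["image"][:,:,::-1]);print(n,{k:v for k,v in c.items() if k!="image"})
pickle.dump(d,open("d0.pkl","wb"))
E
```

```text
{'time_s': 0.0, 'joints': array([ 8.40587393e+01,  2.05907901e+01,  6.32248587e-01, -2.00488739e-02,
       -7.01342545e+01, -1.65050488e+01]), 'qd': array([-0.0065878 ,  0.03404671, -0.06561461,  0.0201372 ,  0.10345691,
       -0.11701022]), 'joint_torque': array([ 1.37497897e-03, -5.82713807e+01,  2.93048555e+01,  6.99732408e+00,
        7.06541701e-03, -1.47426081e-04]), 'tcp_pos': array([0.25759439, 0.62341448, 0.24461857]), 'eef_rot': array([-8.99917046e+01, -9.43271758e-02, -1.12453145e+02]), 'contact_force': array([-0.38497007,  0.90036244,  0.47684264]), 'moment': array([ 0.04183206, -0.00880676, -0.0213171 ]), 'gripper_width': 0.08771352886178796}
side {'vfov': 49.220847731857155, 'cx': 253.5137527141343, 'cy': 191.79707920293998, 'R': array([[-0.99981909, -0.00973906,  0.01633842],
       [-0.01874301,  0.35816507, -0.93347013],
       [ 0.00323927, -0.93360748, -0.35828281]]), 't': array([0.44583127, 0.1072959 , 0.84971998])}
top {'vfov': 42.415763414452584, 'cx': 260.2788117480979, 'cy': 189.89167824346097, 'R': array([[ 0.00508473, -0.9999516 ,  0.00842304],
       [-0.98115065, -0.00661596, -0.19313113],
       [ 0.19317751, -0.00728225, -0.9811368 ]]), 't': array([-0.03373691,  0.43797905,  1.11005565])}
wrist {'vfov': 68.36843887855463, 'cx': 261.6128077269497, 'cy': 190.81552251334574, 'tool_from_camera': array([[ 9.99999241e-01,  8.96575775e-04, -8.45547421e-04,
        -3.07112625e-04],
       [ 1.06118675e-03, -2.77572929e-01,  9.60703983e-01,
        -1.39862351e-01],
       [ 6.26642844e-04, -9.60704151e-01, -2.77573670e-01,
         7.56418560e-02],
       [ 0.00000000e+00,  0.00000000e+00,  0.00000000e+00,
         1.00000000e+00]])}
```

View pics/side0.png

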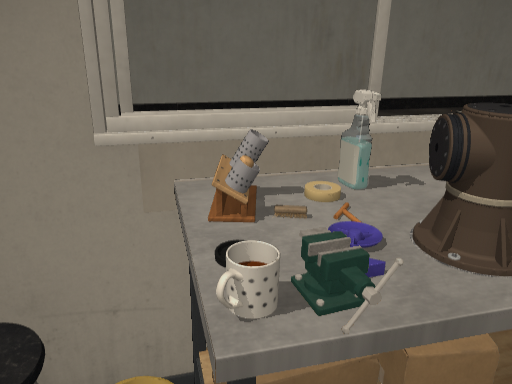

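View pics/top0.png

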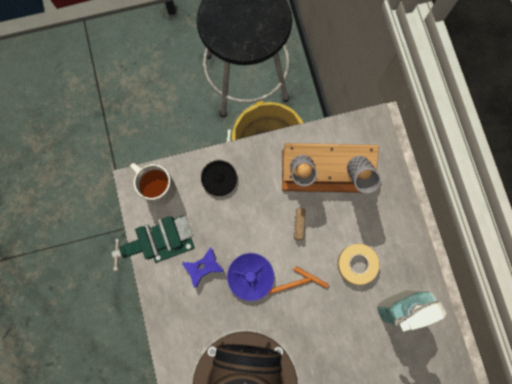

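View pics/wrist0.png

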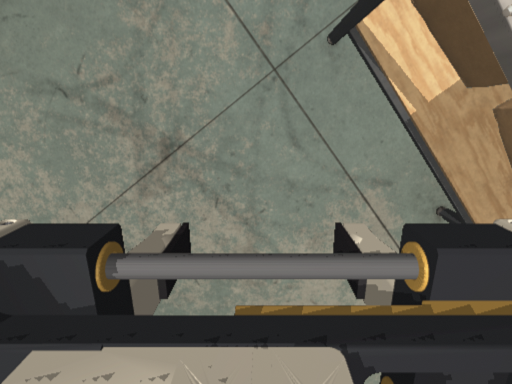

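The top view shows the mug at about (152,182), the base at (219,179), the short flask at (302,170), the tall flask at (365,174) and the brush at (300,225). The side view confirms that the tall flask is on the -y peg, behind the short one. Next I enlarge the relevant parts.

```bash
python3 - <<'E'
import cv2,pickle
d=pickle.load(open("d0.pkl","rb"))
t=d["top"]["image"][:,:,::-1]; s=d["side"]["image"][:,:,::-1]
cv2.imwrite("pics/t1.png",cv2.resize(t[130:210,270:400],None,fx=6,fy=6,interpolation=cv2.INTER_CUBIC))
cv2.imwrite("pics/s1.png",cv2.resize(s[120:230,200:300],None,fx=5,fy=5,interpolation=cv2.INTER_CUBIC))
E
```

```text
(no output)
```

View pics/t1.png

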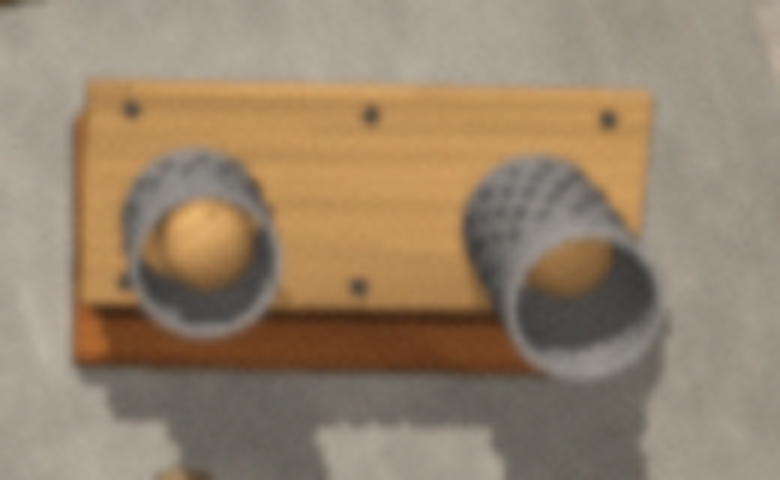

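View pics/s1.png

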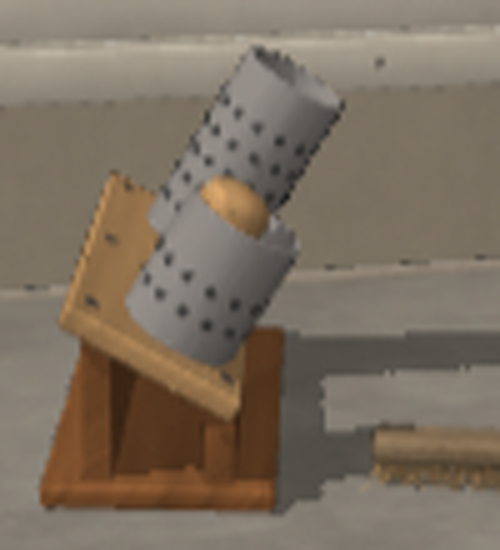

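```bash
cat > h.py <<'E'
import numpy as np,cv2
def ray(c,uv,R=None,t=None):
    f=192/np.tan(np.radians(c["vfov"]/2))
    d=np.array([(uv[0]-c["cx"])/f,(uv[1]-c["cy"])/f,1.])
    R=c["R"] if R is None else R; t=c["t"] if t is None else t
    return -R.T@t, R.T@d
def onz(c,uv,z):
    o,d=ray(c,uv); return o+d*(z-o[2])/d[2]
def proj(c,X):
    f=192/np.tan(np.radians(c["vfov"]/2)); p=c["R"]@X+c["t"]; return p[:2]/p[2]*f+[c["cx"],c["cy"]]
E
python3 - <<'E'
from h import *
import pickle
np.set_printoptions(precision=4,suppress=True)
d=pickle.load(open("d0.pkl","rb"));T=d["top"];S=d["side"]
def cr(u,v):return ((u+.5)/6-.5+270,(v+.5)/6-.5+130)
UL=onz(T,cr(90,80),.097);UR=onz(T,cr(652,92),.097);LL=onz(T,cr(88,303),.053)
print("board",UL,UR,LL,np.linalg.norm(UL-UR),np.degrees(np.arctan2(UL[0]-UR[0],UL[1]-UR[1])))
y=(UL-UR)/np.linalg.norm(UL-UR);x=np.array([y[1],-y[0],0])
c=(UL+UR)/2-x*.0381;c[2]=.075
pl=c+.065*y;pr=c-.065*y
a=-.5*x+np.array([0,0,.866])
print("x",x,"pegs",pl,pr,"top pred",pr+.1*a,pl+.062*a)
print("tall rim",onz(T,cr(582,305),.1616),"short rim",onz(T,cr(204,260),.1287))
def cs(u,v):return ((u+.5)/5-.5+200,(v+.5)/5-.5+120)
print("side px rim pred",proj(S,pr+.1*a),"seen",cs(299,77), "short", proj(S,pl+.062*a))
# base
g=T["image"].astype(int)
m=np.zeros(g.shape[:2],np.uint8);m[150:210,190:250]=(g.max(2)[150:210,190:250]<60)*255
n,l,st,ce=cv2.connectedComponentsWithStats(m);i=1+st[1:,4].argmax();print(st[i],ce[i])
cn,_=cv2.findContours((l==i).astype(np.uint8),0,0);e=cv2.fitEllipse(max(cn,key=len));print(e)
print("base",onz(T,e[0],.013))
print("mug",onz(T,(152,182),.09),"handle",onz(T,(135,168),.05),"brush",onz(T,(300,225),.02))
E
```

```text
board [ 0.5362 -0.0852  0.097 ] [ 0.5331 -0.2973  0.097 ] [ 0.4597 -0.0865  0.053 ] 0.21211676200690252 0.8353081308055312
x [ 0.9999 -0.0146  0.    ] pegs [ 0.4975 -0.1257  0.075 ] [ 0.4956 -0.2557  0.075 ] top pred [ 0.4456 -0.2549  0.1616] [ 0.4665 -0.1252  0.1287]
tall rim [ 0.4365 -0.2531  0.1616] short rim [ 0.4594 -0.1243  0.1287]
side px rim pred [255.7341 133.5891] seen (259.4, 135.0) short [245.6818 161.5998]
[202 161  35  35 982] [218.8208 177.9654][ WARN:0@0.086] global contours_new.cpp:654 findContours Chain code output is an experimental feature and might change in future!
Traceback (most recent call last):
cv2.error: OpenCV(4.12.0) /io/opencv/modules/imgproc/src/shapedescr.cpp:356: error: (-215:Assertion failed) n >= 0 && (depth == CV_32F || depth == CV_32S) in function 'fitEllipseNoDirect'
```

```bash
python3 - <<'E'
from h import *
import pickle
np.set_printoptions(precision=4,suppress=True)
d=pickle.load(open("d0.pkl","rb"));T=d["top"];S=d["side"]
for c,(u0,u1,v0,v1),th in((T,(190,250,150,210),60),(S,(205,240,230,275),60)):
  g=c["image"];m=np.zeros(g.shape[:2],np.uint8);m[v0:v1,u0:u1]=(g.max(2)[v0:v1,u0:u1]<th)*255
  n,l,st,ce=cv2.connectedComponentsWithStats(m);i=1+st[1:,4].argmax()
  cn,_=cv2.findContours((l==i).astype(np.uint8),cv2.RETR_EXTERNAL,cv2.CHAIN_APPROX_NONE);e=cv2.fitEllipse(max(cn,key=len));print(st[i],e)
  if c is T:
    b=onz(T,e[0],.013);print("base",b, onz(T,(e[0][0]-e[1][0]/2,e[0][1]),.013))
print("side pred",[proj(S,b+np.array([s*.044,0,0.002])) for s in(-1,0,1)])
print("mug",onz(T,(152,182),.09),"handle",onz(T,(135,168),.05),"brush",onz(T,(300,225),.02))
E
```

```text
[202 161  35  35 982] ((218.8289337158203, 177.96324157714844), (34.162452697753906, 34.769020080566406), 137.77806091308594)
base [0.4726 0.0683 0.013 ] [0.4723 0.1093 0.013 ]
[215 240  24  27 267] ((226.50192260742188, 252.04714965820312), (19.65860939025879, 28.304140090942383), 49.946922302246094)
side pred [array([262.585 , 250.6145]), array([239.0062, 250.1618]), array([215.436 , 249.7092])]
mug [0.4452 0.2114 0.09  ] handle [0.4868 0.2611 0.05  ] brush [ 0.3594 -0.1249  0.02  ]
```

Call:
jog_arm(steps=[[0, 0, 0, 0.01, -7.1], [0, 0, 0, 0.01, -7.1], [0, 0, 0, 0.01, -7.1], [0, 0, 0, 0, -0.3], [0, 0.036, 0, 0.017, 0], [0, 0.036, 0, 0.017, 0], [0, 0.036, 0, 0.017, 0], [0, 0.036, 0, 0.017, 0], [0, 0.036, 0, 0.017, 0], [0, 0.036, 0, 0.017, 0], [0, 0.036, 0, 0.017, 0], [0, 0.036, 0, 0.017, 0]])

```text
time_s: 1.15
tcp_pos: [0.4183, 0.3242, 0.2457]
eef_rot: [-90.0, 0.0, -91.1]
contact_force: [1.3, -0.2, -0.6]
gripper_width: 0.0878
```

Call:
jog_arm(steps=[[0, 0.036, 0, 0.003, 0], [0, 0.036, 0, 0.003, 0], [0, 0.036, 0, 0.003, 0], [0, 0.036, 0, 0.003, 0], [0, 0.036, 0, 0.003, 0], [0, 0.036, 0, 0.003, 0], [0, 0.02, 0, 0.0, 0], [0, 0.0, 0, 0.0, 0]])

```text
time_s: 1.82
tcp_pos: [0.4319, 0.0868, 0.2456]
eef_rot: [-90.0, 0.0, -91.2]
contact_force: [-0.4, -0.5, -0.1]
gripper_width: 0.0878
```

```bash
cat >> h.py <<'E'
from scipy.spatial.transform import Rotation as Ro
def wcam(s,c):
    M=c["tool_from_camera"]; Rt=Ro.from_euler("xyz",s["eef_rot"],degrees=True).as_matrix()
    Rwc=Rt@M[:3,:3]; tw=Rt@M[:3,3]+s["tcp_pos"]
    c=dict(c);c["R"]=Rwc.T;c["t"]=-Rwc.T@tw;return c
def snap(name):
    from plant import r
    import pickle
    s=r.get_state();c=wcam(s,r.capture("wrist"));pickle.dump((s,c),open(name+".pkl","wb"))
    cv2.imwrite(f"pics/{name}.png",c["image"][:,:,::-1]);return s,c
E
python3 - <<'E'
from h import *
s,c=snap("w1");print(s["tcp_pos"],s["eef_rot"]);print(proj(c,np.array([.4726,.0683,.013])))
E
```

```text
[0.43187881 0.08676776 0.24560403] [-9.00154303e+01  4.02682185e-04 -9.12335320e+01]
[275.42004606 136.91576154]
```

View pics/w1.png

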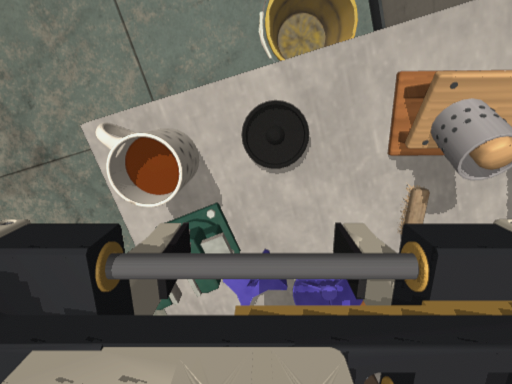

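The wrist picture shows the base ring centred near (275,134), with its dome in the middle. The prediction from the top view was (275,137). I fit it more precisely here.

```bash
python3 - <<'E'
from h import *
import pickle
s,c=pickle.load(open("w1.pkl","rb"));g=c["image"]
m=np.zeros(g.shape[:2],np.uint8);m[90:180,230:320]=(g.max(2)[90:180,230:320]<75)*255
n,l,st,ce=cv2.connectedComponentsWithStats(m);i=1+st[1:,4].argmax()
cn,_=cv2.findContours((l==i).astype(np.uint8),cv2.RETR_EXTERNAL,cv2.CHAIN_APPROX_NONE);e=cv2.fitEllipse(max(cn,key=len));print(e)
print(onz(c,e[0],.013),onz(c,(e[0][0]+e[1][1]/2,e[0][1]),.013))
E
```

```text
((275.1614685058594, 134.2762908935547), (65.72080993652344, 67.15174865722656), 12.850055694580078)
[0.47598306 0.06861033 0.013     ] [0.4750763  0.02509646 0.013     ]
```

Call:
jog_arm(steps=[[0, 0.035, 0, 0, 0], [0, 0.035, 0, 0, 0], [0, 0.035, 0, 0, 0], [0, 0.035, 0, 0, 0], [0, 0.035, 0, 0, 0], [0, 0.035, 0, 0, 0], [0, 0.035, 0, 0, 0], [0, 0.035, 0, 0, 0], [0, 0.03, 0, 0, 0], [0, 0, 0, 0, 0]])

```text
time_s: 2.7
tcp_pos: [0.4285, -0.2232, 0.2451]
eef_rot: [-90.1, -0.0, -91.2]
contact_force: [0.5, -0.2, -0.1]
gripper_width: 0.0876
```

```bash
python3 - <<'E'
from h import *
s,c=snap("w2");print(s["tcp_pos"],s["eef_rot"]);print(proj(c,np.array([.4375,-.2535,.158])))
E
```

```text
[ 0.42847496 -0.22323563  0.24511529] [-9.00553399e+01 -3.67305099e-02 -9.11552959e+01]
[297.78191131 191.4196394 ]
```

View pics/w2.png

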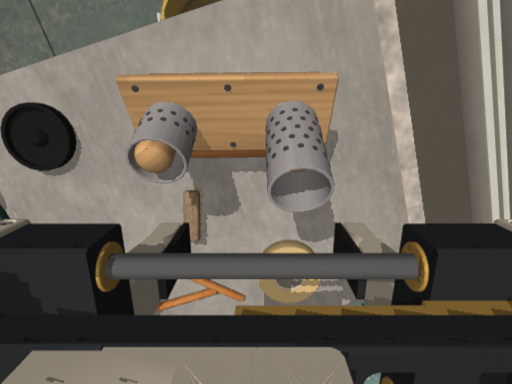

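The tall flask's rim is centred near (299,189), and I predicted (298,191), so they agree. I move in over the grasp point, descend and close.

Call:
jog_arm(steps=[[0, 0.0304, 0, 0.0216, 0], [0, 0, 0.02, 0, 0], [0, 0, 0.02, 0, 0], [0, 0, 0.02, 0, 0], [0, 0, 0.02, 0, 0], [0, 0, 0.0165, 0, 0], [0, 0, 0.01, 0, 0], [0, 0, 0, 0, 0]], squeeze=12)

```text
time_s: 3.42
tcp_pos: [0.4486, -0.2496, 0.137]
eef_rot: [-90.2, 0.1, -90.9]
contact_force: [0.6, 1.2, 0.8]
gripper_width: 0.0876
```

```bash
python3 - <<'E'
from h import *
s,c=snap("w3");print(s["tcp_pos"],s["eef_rot"],s["contact_force"])
E
```

```text
[ 0.44859098 -0.24956375  0.13700303] [-9.02104474e+01  5.12986832e-02 -9.08608049e+01] [0.56278364 1.15557651 0.75056719]
```

View pics/w3.png

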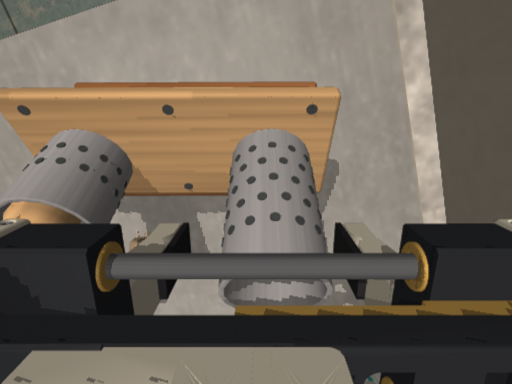

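The flask sits between the fingers, centred near column 273 while the jaw centre is at about 262, so I shift +4 mm and close.

Call:
jog_arm(steps=[[0, 0.0045, 0, 0, 0], [0.2, 0, 0, 0, 0], [0.3, 0, 0, 0, 0], [0.5, 0, 0, 0, 0], [0.5, 0, 0, 0, 0], [0.5, 0, 0, 0, 0], [0.5, 0, 0, 0, 0], [0.5, 0, 0, 0, 0]], squeeze=15)

```text
time_s: 4.13
tcp_pos: [0.4493, -0.2555, 0.1393]
eef_rot: [-90.0, -0.0, -90.8]
contact_force: [-0.8, -0.1, 2.2]
gripper_width: 0.056
```

Call:
jog_arm(steps=[[0.5, 0, -0.003, 0.003, 0], [0.5, 0, -0.0087, -0.005, 0], [0.5, 0, -0.0087, -0.005, 0], [0.5, 0, -0.0087, -0.005, 0], [0.5, 0, -0.0087, -0.005, 0], [0.5, 0, -0.0087, -0.005, 0], [0.5, 0, -0.0087, -0.005, 0], [0.5, 0, -0.0087, -0.005, 0], [0.5, 0, -0.0087, -0.005, 0], [0.5, 0, -0.0087, -0.005, 0], [0.5, 0, -0.0087, -0.005, 0]])

```text
time_s: 5.05
tcp_pos: [0.4017, -0.2548, 0.23]
eef_rot: [-90.0, 0.0, -90.9]
contact_force: [0.5, 0.6, -3.2]
gripper_width: 0.0559
```

```bash
python3 - <<'E'
from h import *
from plant import r
s,c=snap("w4");print(s["tcp_pos"],s["contact_force"],s["gripper_width"])
i=r.capture("side")["image"][:,:,::-1];cv2.imwrite("pics/s4.png",cv2.resize(i[60:260,150:350],None,fx=3,fy=3))
E
```

```text
[ 0.4016836  -0.25475597  0.22999771] [ 0.48519502  0.57443704 -3.1602349 ] 0.05592963794623266
```

View pics/s4.png

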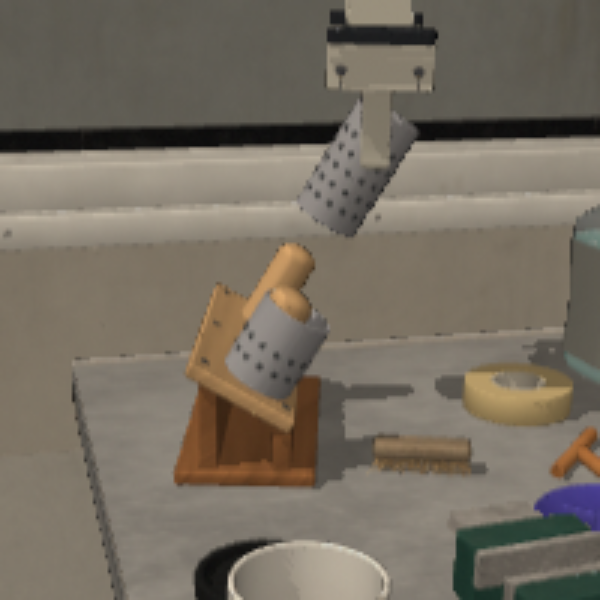

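View pics/w4.png

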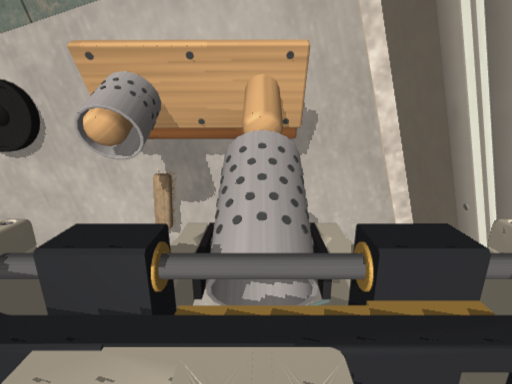

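The flask is clear of the peg, still leaning 30° and firmly held. The short flask hasn't moved. I raise it a little and carry it over to the base.

Call:
jog_arm(steps=[[0.5, 0, -0.015, 0, 0], [0.5, 0, -0.015, 0, 0], [0.5, -0.0324, 0, 0.0025, 0], [0.5, -0.0324, 0, 0.0025, 0], [0.5, -0.0324, 0, 0.0025, 0], [0.5, -0.0324, 0, 0.0025, 0], [0.5, -0.0324, 0, 0.0025, 0], [0.5, -0.0324, 0, 0.0025, 0], [0.5, -0.0324, 0, 0.0025, 0], [0.5, -0.0324, 0, 0.0025, 0], [0.5, -0.0324, 0, 0.0025, 0], [0.5, -0.0324, 0, 0.0025, 0]])

```text
time_s: 6.15
tcp_pos: [0.4318, 0.0706, 0.2589]
eef_rot: [-90.0, 0.0, -90.8]
contact_force: [1.6, 0.6, -3.0]
gripper_width: 0.0559
```

Call:
jog_arm(steps=[[0.5, 0, 0.03, 0, 0], [0.5, 0, 0.03, 0, 0], [0.5, 0, 0.03, 0, 0], [0.5, 0, 0.02, 0, 0], [0.5, 0, 0.01, 0, 0], [0.5, 0, 0, 0, 0], [0.5, 0, 0, 0, 0]])

```text
time_s: 6.73
tcp_pos: [0.432, 0.0687, 0.1388]
eef_rot: [-90.1, -0.1, -90.8]
contact_force: [0.4, 0.9, -2.3]
gripper_width: 0.0559
```

```bash
python3 - <<'E'
from h import *
from plant import r
s,c=snap("w5");print(s["tcp_pos"],s["eef_rot"],s["contact_force"],s["gripper_width"])
i=r.capture("side")["image"][:,:,::-1];cv2.imwrite("pics/s5.png",cv2.resize(i[110:330,150:350],None,fx=3,fy=3)[:600])
i=r.capture("top")["image"][:,:,::-1];cv2.imwrite("pics/t5.png",cv2.resize(i[120:270,110:310],None,fx=3,fy=3))
E
```

```text
[0.43201486 0.06873074 0.13875869] [-9.00670957e+01 -6.22878430e-02 -9.08347905e+01] [ 0.38812383  0.92463685 -2.32496539] 0.055946195605783254
```

View pics/s5.png

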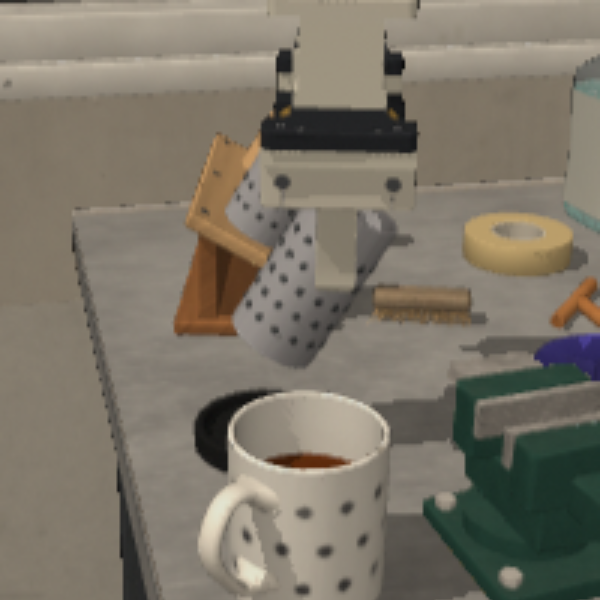

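View pics/w5.png

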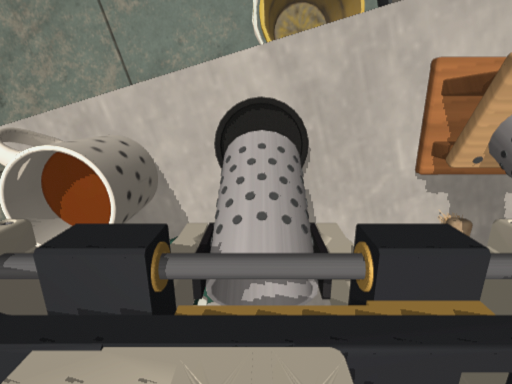

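```bash
python3 - <<'E'
from h import *
import pickle
S=pickle.load(open("d0.pkl","rb"))["side"]
k=lambda u,v:((u+.5)/3-.5+150,(v+.5)/3-.5+110)
def ony(uv,y):
    o,d=ray(S,uv);return o+d*(y-o[1])/d[1]
print("low pred",[.4473,.0564],"seen",ony(k(300,367),.0687),"far pred",[.4473+.0485,.0564+.028],"seen",ony(k(235,320),.0687))
E
```

```text
low pred [0.4473, 0.0564] seen [0.45316327 0.0687     0.05329784] far pred [0.49579999999999996, 0.0844] seen [0.49270642 0.0687     0.08393291]
```

The side view agrees with the predicted lower edge to about 5 mm. I lower it into the base, slowing for contact.

Call:
jog_arm(steps=[[0.5, 0, 0.014, 0, 0], [0.5, 0, 0.014, 0, 0], [0.5, 0, 0.009, 0, 0], [0.5, 0, 0.004, 0, 0], [0.5, 0, 0.002, 0, 0], [0.5, 0, 0.002, 0, 0], [0.5, 0, 0, 0, 0], [0.5, 0, 0, 0, 0]])

```text
time_s: 7.55
tcp_pos: [0.4324, 0.069, 0.0945]
eef_rot: [-90.0, 0.0, -90.8]
contact_force: [-0.0, 0.0, -2.8]
gripper_width: 0.0559
```

Call:
jog_arm(steps=[[0.5, 0, 0.0015, 0, 0], [0.5, 0, 0.0015, 0, 0], [0.5, 0, 0.001, 0, 0], [0.5, 0, 0, 0, 0], [0.5, 0, 0, 0, 0]])

```text
time_s: 7.97
tcp_pos: [0.4321, 0.0688, 0.0901]
eef_rot: [-90.0, 0.0, -90.8]
contact_force: [-0.5, -0.4, -2.5]
gripper_width: 0.0559
```

Call:
jog_arm(steps=[[0.5, 0, 0.0015, 0, 0], [0.5, 0, 0, 0, 0], [0.5, 0, 0, 0, 0]])

```text
time_s: 8.22
tcp_pos: [0.4326, 0.0689, 0.0895]
eef_rot: [-89.9, -0.0, -90.8]
contact_force: [-3.6, -1.2, 9.8]
gripper_width: 0.0558
```

The lower edge is on the floor (force went up to about +10 N). I ease the grip and swing the flask upright about that edge, following the arc.

Call:
jog_arm(steps=[[0.5, 0, 0, 0, 0], [0.5, 0, -0.0006, 0.0044, 0], [0.5, 0, -0.0005, 0.0044, 0], [0.5, 0, -0.0002, 0.0044, 0], [0.5, 0, -0.0001, 0.0044, 0], [0.5, 0, 0.0003, 0.0044, 0], [0.5, 0, 0.0004, 0.0044, 0], [0.5, 0, 0, 0, 0]], squeeze=7)

```text
time_s: 8.88
tcp_pos: [0.4594, 0.0685, 0.089]
eef_rot: [-90.0, -0.0, -90.9]
contact_force: [1.4, 0.7, 0.3]
gripper_width: 0.0558
```

```bash
python3 - <<'E'
from h import *
from plant import r
s,c=snap("w6");print(s["tcp_pos"],s["eef_rot"],s["contact_force"],s["gripper_width"])
i=r.capture("side")["image"][:,:,::-1];cv2.imwrite("pics/s6.png",cv2.resize(i[110:310,150:350],None,fx=3,fy=3))
E
```

```text
[0.4594402  0.06849018 0.0890205 ] [-8.99865580e+01 -1.07957878e-02 -9.08563677e+01] [1.37405603 0.66883418 0.33639379] 0.05575722219400006
```

View pics/s6.png

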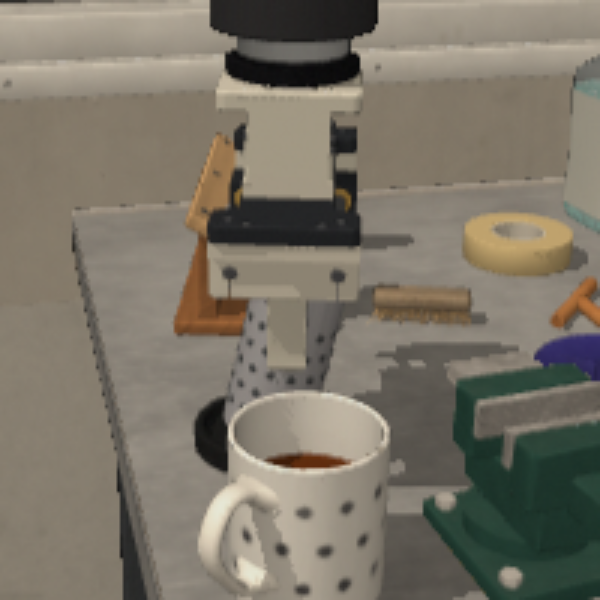

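View pics/w6.png

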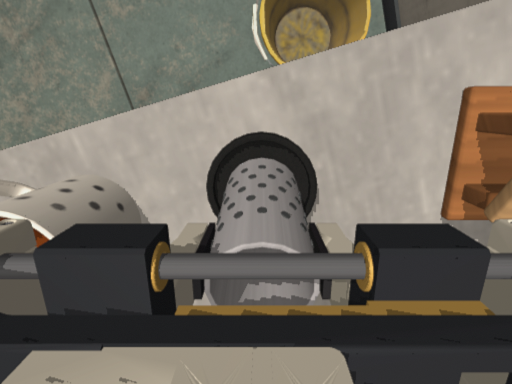

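It is pivoting as planned, with the lean down to roughly 13°. I finish the arc.

Call:
jog_arm(steps=[[0.5, 0, 0.0008, 0.0044, 0], [0.5, 0, 0.0009, 0.0044, 0], [0.5, 0, 0.0013, 0.0042, 0], [0.5, 0, 0.0013, 0.0036, 0], [0.5, 0, 0.0005, 0, 0], [0.5, 0, 0, 0, 0]])

```text
time_s: 9.48
tcp_pos: [0.476, 0.0683, 0.0846]
eef_rot: [-89.9, 0.0, -90.8]
contact_force: [2.9, -0.6, 1.5]
gripper_width: 0.0561
```

```bash
python3 - <<'E'
from h import *
from plant import r
s,c=snap("w7");print(s["tcp_pos"],s["eef_rot"],s["contact_force"],s["gripper_width"])
i=r.capture("side")["image"][:,:,::-1];cv2.imwrite("pics/s7.png",cv2.resize(i[110:310,150:350],None,fx=3,fy=3))
E
```

```text
[0.47604259 0.06830854 0.08464023] [-8.99262181e+01  9.74075669e-03 -9.08404661e+01] [ 2.93233822 -0.57585723  1.48749855] 0.05608377198165772
```

View pics/s7.png

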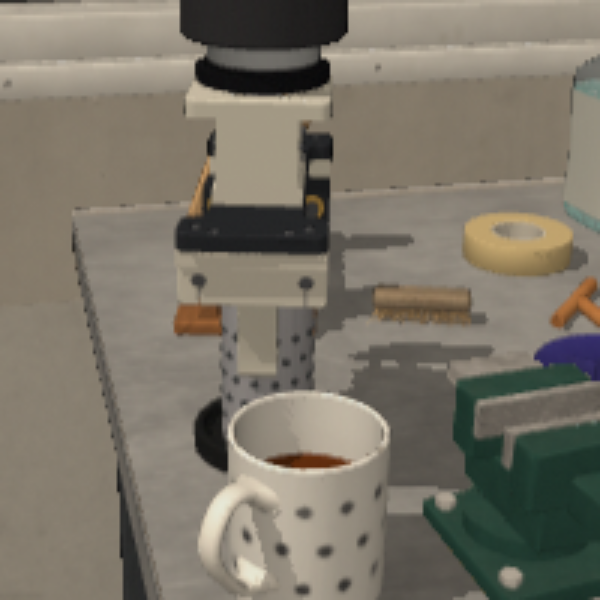

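View pics/w7.png

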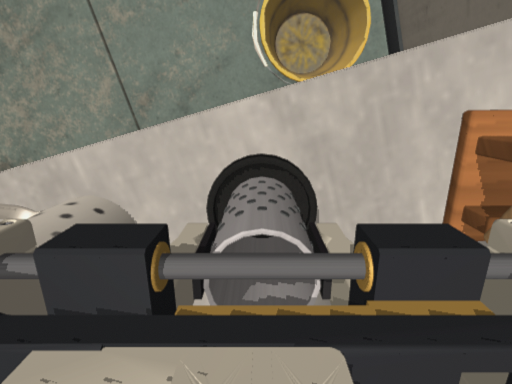

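The flask looks upright, with its foot inside the rim. I open the jaws gently, then lift straight up a little to look.

Call:
jog_arm(steps=[[0.3, 0, 0, 0, 0], [0.25, 0, 0, 0, 0], [0.15, 0, 0, 0, 0], [0, 0, 0, 0, 0], [0, 0, 0, 0, 0], [0, 0, 0, 0, 0]])

```text
time_s: 10.08
tcp_pos: [0.4749, 0.0681, 0.0844]
eef_rot: [-90.0, -0.0, -90.8]
contact_force: [0.2, 0.5, -0.2]
gripper_width: 0.0849
```

```bash
python3 - <<'E'
from h import *
from plant import r
s,c=snap("w8");print(s["tcp_pos"],s["eef_rot"],s["contact_force"],s["gripper_width"])
i=r.capture("side")["image"][:,:,::-1];cv2.imwrite("pics/s8.png",cv2.resize(i[110:310,150:350],None,fx=3,fy=3))
E
```

```text
[0.47491505 0.06814801 0.08443239] [-9.00099978e+01 -3.64431473e-03 -9.08456087e+01] [ 0.19198735  0.47447611 -0.18007031] 0.08494331474644227
```

View pics/s8.png

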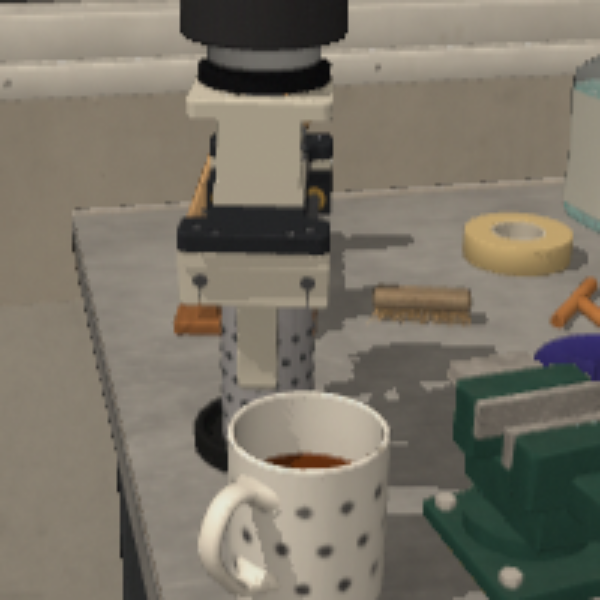

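View pics/w8.png

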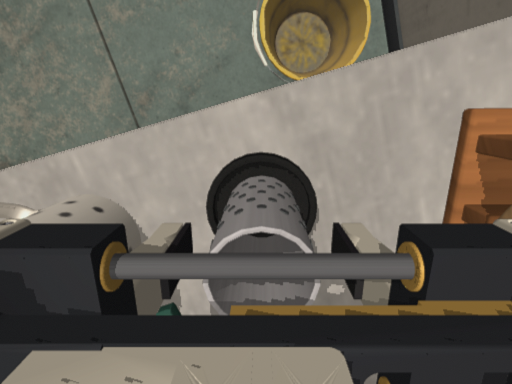

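The flask stands free, with both pads clear of it. I retract straight up, back off and check.

Call:
jog_arm(steps=[[0, 0, -0.01, 0, 0], [0, 0, -0.02, 0, 0], [0, 0, -0.03, 0, 0], [0, 0, -0.04, 0, 0], [0, 0, -0.04, 0, 0], [0, 0, -0.03, -0.02, 0], [0, 0, 0, -0.02, 0], [0, 0, 0, 0, 0], [0, 0, 0, 0, 0]])

```text
time_s: 10.93
tcp_pos: [0.4346, 0.0689, 0.2552]
eef_rot: [-89.9, 0.1, -90.8]
contact_force: [-0.8, 0.6, 0.4]
gripper_width: 0.0878
```

```bash
python3 - <<'E'
from h import *
from plant import r
s,c=snap("w9");print(s["tcp_pos"],s["eef_rot"],s["contact_force"],s["gripper_width"])
i=r.capture("side")["image"][:,:,::-1];cv2.imwrite("pics/s9.png",cv2.resize(i[110:310,150:350],None,fx=3,fy=3))
i=r.capture("top")["image"][:,:,::-1];cv2.imwrite("pics/t9.png",i)
for h in(.108,.013,.008):print(h,proj(c,np.array([.4755,.0685,h])))
E
```

```text
[0.43455138 0.06885056 0.25520718] [-8.99079858e+01  8.19628768e-02 -9.08050918e+01] [-0.77135474  0.59499757  0.42603399] 0.08775253683946396
0.108 [261.88118914 145.3101863 ]
0.013 [261.97311179 136.6916149 ]
0.008 [261.97673147 136.35223699]
```

View pics/s9.png

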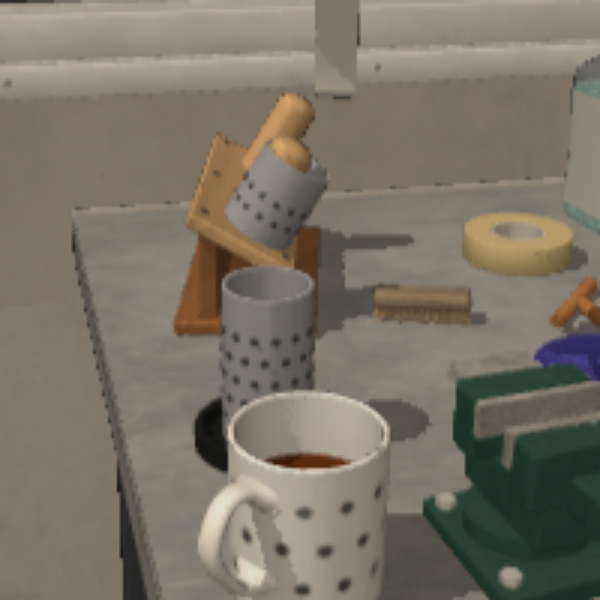

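View pics/w9.png

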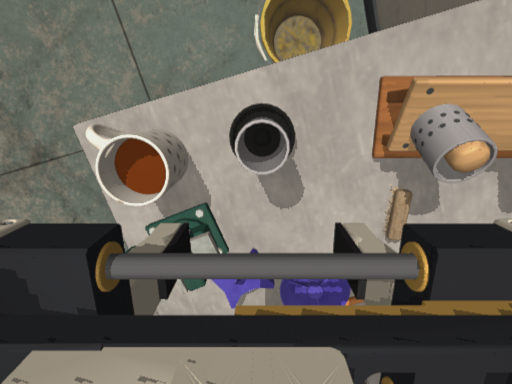

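View pics/t9.png

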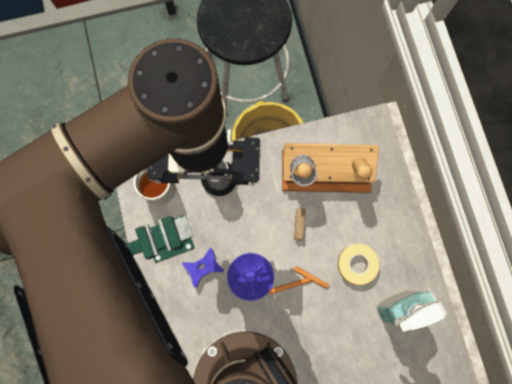

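```bash
python3 - <<'E'
from h import *
import pickle
s,c=pickle.load(open("w9.pkl","rb"));g=c["image"];v=g.max(2)
cv2.imwrite("pics/w9z.png",cv2.resize(g[90:190,215:310,::-1],None,fx=6,fy=6,interpolation=cv2.INTER_CUBIC))
sub=(slice(95,185),slice(222,304))
hue=cv2.cvtColor(g,cv2.COLOR_RGB2HSV)
m=np.zeros(v.shape,np.uint8);m[sub]=(v[sub]<45)*255
cn,_=cv2.findContours(m,cv2.RETR_EXTERNAL,cv2.CHAIN_APPROX_NONE)
for k in sorted(cn,key=len)[-2:]:
    print(cv2.boundingRect(k),cv2.fitEllipse(k))
E
```

```text
(244, 123, 36, 33) ((261.7633972167969, 139.09246826171875), (32.02902603149414, 35.91773986816406), 91.61033630371094)
(230, 104, 65, 48) ((261.8662414550781, 140.13809204101562), (60.49372482299805, 67.17351531982422), 178.34715270996094)
```

View pics/w9z.png

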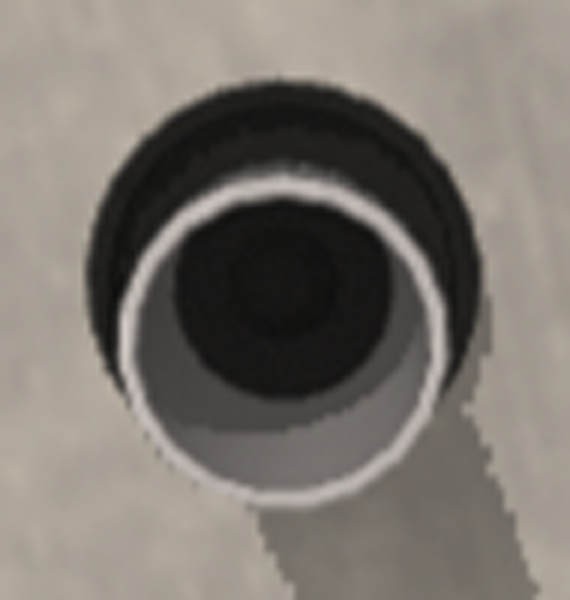

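```bash
python3 - <<'E'
from plant import r
print(r.close_job(), r.get_state()["time_s"])
E
```

```text
the job is handed in; nothing more can be done
the job is handed in; nothing more can be done
```

The tall flask now stands upright in the sprue base, released, and the job is handed in at about 11 s of the 40 s allowed. No verdict was reported.

I gripped it near its upper end and drew it off along the peg. I set its lower edge on the floor of the base while it still leaned 30°, then swung it upright about that edge with a light grip and opened the jaws. The end that was lowest on the peg stayed at the bottom.

**Last checks:**
- **Position:** the last wrist picture puts the lower end about 3 mm from the base's centre, inside the rim. The limit is 13 mm.
- **Tilt:** it is about 1° from upright, which is within measurement error. The limit is 4°.
- **Height:** I did not measure the lower end's height separately. The wrist height at release (84 mm) and the upper rim's place in the picture both fit it resting on the floor.
- **Other objects:** the short flask is still on its peg, and the mug and brush look unmoved. I judged these by eye.
- **Gripper:** it is open and about 170 mm above where it let go, with no contact force.

**Disagreement:** the top and wrist views put the base's centre about 3 mm apart, so I aimed near the wrist view's value.

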